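Hand out the cedar-ball dish

ROBOT

A 7-joint arm with a two-finger parallel gripper is mounted at the origin on the work surface. World frame = base frame: x ahead of the robot, y to its left, z up, the work surface at z = 0. Lengths are in mm, angles in degrees, forces in N, time in s.
With the tool pointing down it reaches from about 425 to 875 mm from the base axis. Payload 9.9 kg.
Tool frame: the origin (TCP) lies at the very end of the fingers, on their centre line; the grasp point (between the pads) lies ctrl.pinch_z behind it (ctrl.pinch_z is the distance from the TCP to the grasp point, in mm); z points along the fingers, y is the line along which they close (so a half turn about z gives the same grasp; the last joint's range is limited). The gripper opens to 85 mm and grips with 20 to 120 N. Pads are 22 mm wide; open, the fingers measure 114 mm over their backs; the gripper's body (76 mm by 85 mm) begins 54 mm behind the grasp point. The pads swing forward as they close: fully open they stand 13 mm farther back than shut.
Start: joints at [63.323, 32.985, 1.427, 82.34, -0.859, 64.687, -3.237], TCP at [251.504, -626.398, 231.289] pointing down, gripper open.
Joint ranges: [-157.87, 157.87], [-19.46, 123.44], [-87.15, 90], [11.01, 140.99], [-62.26, 242.26], [9.8, 113.94], [-161.44, 161.44]. Speed limits (degrees/s): [127.2, 127.2, 172.46, 172.46, 180, 180, 180].

INTERFACE

Orientations are given as [roll, pitch, yaw] about the fixed x, y, z axes, in that order (R = Rz(yaw) Ry(pitch) Rx(roll)).
In Python, from cell import ctrl gives the robot as it stands.
- The arm moves only by the shell command python3 -m jog 'ROWS' [FORCE]. ROWS is JSON, a list of rows, each an object of numbers: "fingers": the opening, from 0 (shut) to 1 (fully open); "x", "y", "z": the shift along the tool's x, y, z in units of 50 mm (1.0 is 50 mm); "rx", "ry", "rz": the turn, a rotation vector about the tool's x, y, z in degrees. A call has 1 to 8 rows; each row is the pose to reach, as a shift and turn from the pose commanded when the call began, along the tool's axes at that moment; what a row does not reach only later rows make up. A row lasts 1/8 s, in which the tool goes at most 62.5 mm and 10.7 degrees, less where a joint would pass 70% of its speed; a pose out of reach is approached as far as the arm can. A call with a gripper value outside its range is refused whole. The fingers move at their own pace and stop on an object; FORCE is the grip in N (left out, the last holds). Time passes only in rows, so rows that repeat a pose let the fingers close. It gives the time, the measured TCP pose, the force, the opening and the grip force at its end, in the units of the state.
- ctrl.state(): the state, without advancing time (a new reading comes with each control period).
- ctrl.capture(name): name is "scene" or "top" or "wrist"; returns a dict with "pixels" (480x640x3 uint8, blue, green, red), "intrinsics" (3x3 intrinsics, pixels), "k1" (the pictures are not rectified: a ray, as slopes to the right and down, at radius r is drawn at 1 + k1 r^2 times it, then the intrinsics apply), "extrinsics" (4x4, takes a point from world to camera coordinates); the wrist camera has in their place "hand_eye" (4x4, takes a point from camera to tool coordinates, whose origin is the TCP and whose axes are the flange's). Camera axes: x right, y down, z forward; pixel columns grow to the right and rows downward; lengths in mm; the calibration is good to about 2 mm. A picture is of the moment at which its call begins: read the wrist's pose just before it. There is no depth.
- ctrl.job_done(): hands the job in; it is judged then, once.
Trained networks look in a picture, given as the dict that the camera call returned (one of the last four; its "shot" number tells which), for a name from the list of things; names that differ only in an ending like _2 or _b are one class to them, and where a whole thing is asked for, a point or a joint stands for the part that bears it (a point fixed in the world has none). Each returns a list of dicts, best first, with "conf" (0 to 1); they miss things now and then, are a little off and sometimes report something else, mostly with a low value. They report only what shows in the picture. A call takes as long as a camera call. They do not tell look-alikes from the thing itself.
- ctrl.boxes_of(query, picture): "xy" ([column, row] in pixels, amid what is visible of it).
- ctrl.outline_of(query, picture): "region" (480x640 bool, what is visible of it) and "xy" ([column, row] in pixels, amid what is visible of it).
The state is a dict: "t": time; "joint_positions": joint angles; "qvel": joint speeds; "effort": joint torques, N m; "position": TCP position; "tool_rot": TCP orientation; "force": force on the tool from outside, world axes, zero at the start; "ft_torque": the same for the moment, N m; "opening": finger opening in mm; "finger_force": force on a finger pad.
Only numpy, scipy, OpenCV 4.12 (cv2) and the standard library are available. Lean on these libraries where they do the work, as an engineer would, in place of code of your own. Each camera call takes 0.05 s, during which the arm holds its last target. There are 200 camera calls.

TASK

Pluck the cedar ball from the pocket tray, lower it into the middle of the two-eared dish and let go. Then lift the dish clear of the ledge by one ear and, keeping it level so the ball stays in the middle, turn it a quarter turn until the free ear points straight out of the doorway (away from the robot), square to the ledge's front edge. Finish still holding it there, level and still, about 10 cm above the ledge for someone to take; leave the other cedar pieces, the bottle and the tin where they are.

Things in the scene. Friction and masses are not known exactly. Their poses are not given: they have to be found in the camera images.
- dish: Shallow round aluminium dish with two flat ears, about 0.16 kg, loose, standing on its foot ring. Bowl 152 mm across, rim 32 mm high, overall 220 mm across the ears. Origin: centre of its underside; z up; the ears stick out along its +y and -y, which at the start lie across the ledge (along world y) within 20 degrees. The two ears are alike.
- dish_ear1 (a point): Where to grip the +y ear: its middle, 93 mm from the dish's centre and 27 mm above the dish's underside. The ear is a flat tab 30 mm wide (along the dish's x, the way to pinch it), 10 mm thick (22 to 32 mm above the underside), and reaches from the rim (76 mm from the centre) to 110 mm. Axes as the dish's.
- dish_ear2 (a point): The same point on the -y ear. Axes as the dish's. Held by either ear, the dish's weight hangs out 93 mm from the grip, so squeeze firmly (about 80 N) or it may sag.
- dish_well (a point): Lowest point of the dish's inside, in its middle, 12 mm above the dish's underside. The inside is cone-like at the centre (slope 5 degrees out to 18 mm) and grows steeper outwards (11 degrees to 36 mm, 17 to 54 mm, 23 at the rim, 72 mm out and 20 mm higher than the well), so a ball rolls to the middle by itself; if the dish is tilted more than about 5 degrees or jerked, the ball rolls off centre.
- tray: Low moulded white plastic tray, fixed, 215 x 75 mm and 15 mm high, with three round pockets in a row along its x, 68 mm apart (the middle one in the tray's centre), each 44 mm wide and 10 mm deep. Origin: centre of its underside; z up. At the start its x lies along world x within 23 degrees.
- ball_center (a point): Centre of the cedar ball: plain wood, 36 mm across, about 11 g, loose in one of the three pockets. It rests 23 mm above the ledge in its pocket, its lower half partly sunk; in the dish it rests 18 mm above the well. Ignore the axes.
- cedar_ring: Cedar ring lying in another pocket, same wood: 38 mm across with a 16 mm hole, 16 mm high. Leave it. Origin: centre of its underside.
- cedar_block: Square cedar block standing in another pocket, same wood: 28 x 28 mm, 34 mm high. Leave it. Origin: centre of its underside.
- bottle: Closed white plastic bottle, 66 mm across and 200 mm high, standing to the right. Leave it. Origin: centre of its underside.
- tin: Lidded steel tin, 100 mm across and 80 mm high, standing to the left. Leave it. Origin: centre of its underside.
- ledge_line (a point): A point on the ledge's middle line, 360 mm ahead of the robot. Its x (world x) points straight out of the doorway, away from the robot and the pegboard behind it, square to the ledge's front edge; z up.
Not all that is in view belongs to the job. Leave any green or red look-alike of the part that bears ball_center alone.

How it is judged:
By the outcome, as a careful person would: the job done as asked, in the order asked, and still so for the second after the job is handed in, while the arm keeps its last pose, push and grip.
It also fails if it takes over 69 s, if anything falls off the work surface, if the arm or the gripper's body presses on something with over 40 N, if the wrist force passes 120 N, or if a joint passes its speed limit or range.

## Working session

There is one attempt and no reset: what is moved stays moved. The work goes in short steps, Python scripts to look and compute and a shell command to move; the robot and the scene stay as the last step left them, time stands still between calls to the robot, and variables do not carry over. Pictures are saved under pics/ and viewed, at most 10 in all, crops included, and the job is handed in when it is done.

```bash
ls; mkdir -p pics; cat > h.py <<'E'
import numpy as np, cv2
from cell import ctrl
from scipy.spatial.transform import Rotation as R
def Trob(s=None):
    s=s or ctrl.state(); T=np.eye(4); T[:3,:3]=R.from_euler('xyz',s['tool_rot'],degrees=True).as_matrix(); T[:3,3]=s['position']; return T
def shot(name,png=None):
    s=ctrl.state(); p=ctrl.capture(name)
    p['c2w']=(Trob(s)@np.array(p['hand_eye'])) if name=='wrist' else np.linalg.inv(np.array(p['extrinsics']))
    if png: cv2.imwrite('pics/'+png,p['pixels'])
    return p
def ray(p,xy):
    K=np.array(p['intrinsics']); d=(np.array(xy,float)-K[:2,2])/[K[0,0],K[1,1]]; u=d.copy()
    for _ in range(20): u=d/(1+p['k1']*(u@u))
    return p['c2w'][:3,:3]@np.array([*u,1]), p['c2w'][:3,3]
def atz(p,xy,z):
    d,o=ray(p,xy); return o+d*(z-o[2])/d[2]
def proj(p,X):
    c=np.linalg.inv(p['c2w'])@np.array([*X,1]); u=c[:2]/c[2]; u=u*(1+p['k1']*(u@u)); K=np.array(p['intrinsics']); return u*[K[0,0],K[1,1]]+K[:2,2]
def det(p,q): return [(np.round(b['xy'],1),round(b['conf'],2)) for b in ctrl.boxes_of(q,p)]
E
python3 - <<'E'
from h import *
np.set_printoptions(precision=1,suppress=True)
H=dict(dish=20,dish_ear1=32,dish_ear2=32,dish_well=12,tray=15,ball_center=23,cedar_ring=21,cedar_block=39,bottle=200,tin=80)
print(ctrl.pinch_z,{k:v for k,v in ctrl.state().items() if k in('position','tool_rot','opening','force')})
for n in('top','scene'):
    p=shot(n,n+'1.png'); print(n,p['c2w'][:3,3])
    for q,z in H.items():
        print(q,[(xy,c,atz(p,xy,z)[:2]) for xy,c in det(p,q)[:4]])
E
```

```text
pics
18.700000000000003 {'position': array([ 251.3, -626. ,  230.5]), 'tool_rot': array([-179.9,    0. ,   21.9]), 'force': array([-0.1,  0.4, -0.6]), 'opening': 85.53595960601808}
top [ 450.    15.3 1268.3]
dish [(array([264.8, 246.1]), 0.89, array([530.4, 154.1]))]
dish_ear1 [(array([268.2, 244.3]), 0.78, array([534.6, 143.2]))]
dish_ear2 [(array([268.2, 244.3]), 0.78, array([534.6, 143.2]))]
dish_well [(array([265.5, 246. ]), 0.93, array([531.2, 153. ]))]
tray [(array([372. , 238.1]), 0.87, array([ 550.6, -151.8]))]
ball_center [(array([413.9, 224.3]), 0.7, array([ 588.5, -272. ])), (array([409.4, 194.4]), 0.53, array([ 675.2, -261.5])), (array([380.3, 210.6]), 0.48, array([ 628.7, -176.2])), (array([266. , 245.3]), 0.19, array([532.4, 150.4]))]
cedar_ring [(array([266.2, 245. ]), 0.6, array([533.4, 150.1]))]
cedar_block [(array([372.4, 258.3]), 0.66, array([ 492. , -148.6]))]
bottle [(array([485.9, 245.7]), 0.6, array([ 514.3, -409.8]))]
tin [(array([136.9, 233.3]), 0.68, array([564.7, 498.1]))]
scene [1305.1  177.5  994.4]
dish [(array([366.5, 260.9]), 0.87, array([534.6, 145.3]
[... 165 characters left out ...]
 array([547. , 150.1])), (array([213. , 273.4]), 0.56, array([ 643.5, -178.2]))]
dish_well [(array([364.2, 261.5]), 0.66, array([531. , 140.2]))]
tray [(array([224.3, 257.3]), 0.69, array([ 583. , -173.2])), (array([364.7, 261.7]), 0.39, array([533.7, 141.5]))]
ball_center [(array([167.9, 282.2]), 0.65, array([ 679.8, -271.5])), (array([212.2, 315.5]), 0.63, array([ 742.3, -149.6])), (array([181., 255.]), 0.49, array([ 601.8, -269.3]))]
cedar_ring [(array([228.6, 252.5]), 0.63, array([ 572.1, -165.5]))]
cedar_block [(array([242.1, 233.6]), 0.47, array([ 526. , -144.9]))]
bottle [(array([112.8, 195.5]), 0.95, array([ 608.8, -381.5]))]
tin [(array([532.6, 288.3]), 0.84, array([587.2, 491.1]))]
```

View pics/top1.png

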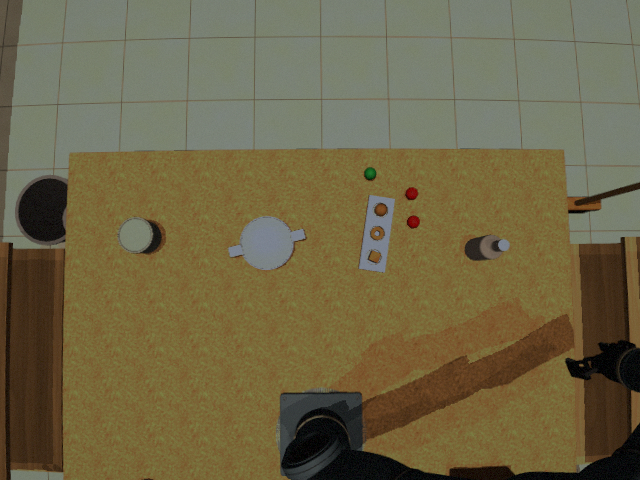

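View pics/scene1.png

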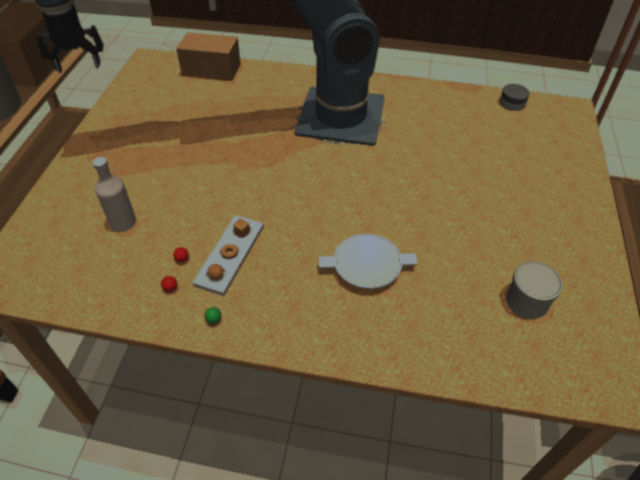

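Top view: the tray is at about (377,233), with the cedar ball in its far pocket (380,210), the ring at (377,233) and the block at (375,257). The red and green look-alikes lie loose nearby. The dish is at about (267,243), with ears at (236,252) and (298,235). The scene view agrees: ball at (216,271), dish at (367,262).

Plan: go high over the ball and look with the wrist camera.

```bash
cat >> h.py <<'E'
def rows(pos,yaw=None):
    """tool-frame delta (units of 50 mm, deg) from measured pose to tool-down target"""
    T=Trob(); yaw=ctrl.state()['tool_rot'][2] if yaw is None else yaw
    d=T[:3,:3].T@(np.array(pos)-T[:3,3])/50
    r=R.from_matrix(T[:3,:3].T@R.from_euler('xyz',[180,0,yaw],degrees=True).as_matrix()).as_rotvec(degrees=True)
    print('shift',d.round(3),'turn',r.round(1))
E
python3 -m jog '[{"z":-1.2,"fingers":0.6},{"x":10.3,"y":-5.5,"z":-0.6,"rz":29},{"x":10.3,"y":-5.5,"z":-0.6,"rz":29},{"x":10.3,"y":-5.5,"z":-0.6,"rz":29},{"x":10.3,"y":-5.5,"z":-0.6,"rz":29},{"x":10.3,"y":-5.5,"z":-0.6,"rz":29},{"x":10.3,"y":-5.5,"z":-0.6,"rz":29},{"x":10.3,"y":-5.5,"z":-0.6,"rz":29}]'
python3 - <<'E'
from h import *
rows([600,-176,230],-7)
E
```

```text
shift [ 9.824 -5.762  0.026] turn [-0.   0.  28.9]$[0]: bad value
```

```bash
python3 -m jog '[{"x":0,"y":0,"z":-1.0,"rx":0,"ry":0,"rz":0,"fingers":0.6}]'; python3 -m jog '[{"z":-0.2,"fingers":0.6}]'; python3 -m jog --help | head -20
```

```text
t: 1.23
position: [250.9, -624.5, 278.0]
tool_rot: [-179.6, 0.0, 21.9]
force: [0.1, -1.5, 0.8]
opening: 69.7
finger_force: 0.0$[0]: bad value
invalid input: not JSON, or not a number
```

All seven keys are needed in each row.

```bash
python3 -m jog '[{"x":10.0,"y":-5.6,"z":0.4,"rx":0,"ry":0,"rz":29,"fingers":0.6},{"x":10.0,"y":-5.6,"z":0.4,"rx":0,"ry":0,"rz":29,"fingers":0.6},{"x":10.0,"y":-5.6,"z":0.4,"rx":0,"ry":0,"rz":29,"fingers":0.6},{"x":10.0,"y":-5.6,"z":0.4,"rx":0,"ry":0,"rz":29,"fingers":0.6},{"x":10.0,"y":-5.6,"z":0.4,"rx":0,"ry":0,"rz":29,"fingers":0.6},{"x":10.0,"y":-5.6,"z":0.4,"rx":0,"ry":0,"rz":29,"fingers":0.6},{"x":10.0,"y":-5.6,"z":0.4,"rx":0,"ry":0,"rz":29,"fingers":0.6},{"x":10.0,"y":-5.6,"z":0.4,"rx":0,"ry":0,"rz":29,"fingers":0.6}]'
python3 - <<'E'
from h import *
p=shot('wrist'); print(p['c2w'].round(2)); print(ctrl.state()['position'])
a=np.array([629,-176,23]);print(proj(p,a))
for q,z in dict(ball_center=23,tray=15,cedar_ring=21,cedar_block=39).items(): print(q,[(xy,c,atz(p,xy,z)[:2].round(1)) for xy,c in det(p,q)[:4]])
cv2.imwrite('pics/w1.png',p['pixels'])
rows([629,-176,120],-7)
E
```

```text
t: 2.22
position: [566.3, -235.7, 264.1]
tool_rot: [180.0, -0.0, -7.1]
force: [0.4, -1.4, 0.3]
opening: 51.3
finger_force: 0.0
[[-1.2000e-01 -9.5000e-01 -2.9000e-01  6.4057e+02]
 [-9.9000e-01  1.2000e-01  4.0000e-02 -2.4394e+02]
 [-0.0000e+00  2.9000e-01 -9.6000e-01  4.0801e+02]
 [ 0.0000e+00  0.0000e+00  0.0000e+00  1.0000e+00]]
[ 572.22606713 -225.57889545  263.22780862]
[255.31203807 143.64841824]
ball_center [(array([348.1,  74.9]), 0.91, array([ 679.4, -270.4])), (array([354.6, 160.2]), 0.72, array([ 601.6, -268. ])), (array([253.5, 139.6]), 0.7, array([ 633. , -174.9])), (array([205.9,  23.6]), 0.67, array([ 740.6, -148.9]))]
tray [(array([259.9, 186.7]), 0.86, array([ 586.6, -172. ]))]
cedar_ring [(array([256.7, 201.9]), 0.75, array([ 572.8, -167.4]))]
cedar_block [(array([252.8, 274.6]), 0.89, array([ 503.7, -154.3]))]
shift [ 1.122 -1.386  2.874] turn [ 0.   0.  -0.1]
```

View pics/w1.png

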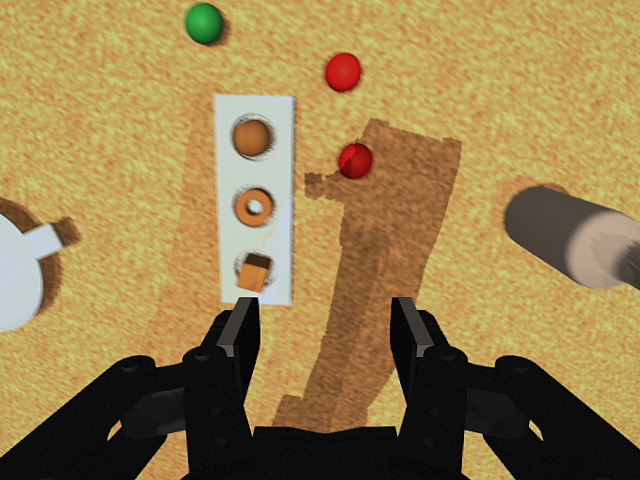

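The wrist view shows the cedar ball at about (253,137) in the far pocket. The ring is at (254,207), the block at (253,270), a red ball at (355,160), and the dish's ear at the left edge. Next I move above the ball and take one close look.

```bash
python3 -m jog '[{"x":1.0,"y":-1.0,"z":2.5,"rx":0,"ry":0,"rz":0,"fingers":0.6},{"x":1.0,"y":-1.0,"z":2.5,"rx":0,"ry":0,"rz":0,"fingers":0.6},{"x":1.0,"y":-1.0,"z":2.5,"rx":0,"ry":0,"rz":0,"fingers":0.6},{"x":1.0,"y":-1.0,"z":2.5,"rx":0,"ry":0,"rz":0,"fingers":0.6},{"x":1.0,"y":-1.0,"z":2.5,"rx":0,"ry":0,"rz":0,"fingers":0.6}]'
python3 - <<'E'
from h import *
p=shot('wrist'); print(ctrl.state()['position'])
for q,z in dict(ball_center=23,cedar_ring=21).items(): print(q,[(xy,c,atz(p,xy,z)[:2].round(1)) for xy,c in det(p,q)[:4]])
rg=[o for o in ctrl.outline_of('ball_center',p)]
for o in rg: print(o['xy'],o['region'].sum(),atz(p,o['xy'],23)[:2].round(1))
rows([630,-176,40],-7)
E
```

```text
t: 3.1
position: [621.0, -196.3, 141.1]
tool_rot: [179.9, -0.2, -7.3]
force: [0.3, -0.6, 0.1]
opening: 51.1
finger_force: 0.0
[ 621.09936519 -196.08924473  141.24221414]
ball_center [(array([226. ,  62.9]), 0.75, array([ 739.1, -148.7])), (array([426., 132.]), 0.67, array([ 681.2, -269. ])), (array([293.2, 219.6]), 0.66, array([ 634.5, -175.6])), (array([430.3, 248.1]), 0.63, array([ 602.2, -267.4]))]
cedar_ring [(array([289.5, 311.8]), 0.92, array([ 565.3, -162.1])), (array([290.7, 392.4]), 0.6, array([ 494.4, -151.9]))]
[225.5, 58.4] 2777 [ 741.8 -148.8]
[290.8, 219.5] 2226 [ 634.7 -174. ]
[422.7, 133.4] 2487 [ 680.6 -266.8]
[431.6, 249.4] 2089 [ 601.1 -268.3]
shift [ 0.124 -0.401  2.01 ] turn [ 0.  -0.1 -0.2]
```

```bash
python3 -m jog '[{"x":0.2,"y":-0.45,"z":1.2,"rx":0,"ry":0,"rz":0,"fingers":0.6},{"x":0.2,"y":-0.45,"z":1.8,"rx":0,"ry":0,"rz":0,"fingers":0.6},{"x":0.2,"y":-0.45,"z":2.2,"rx":0,"ry":0,"rz":0,"fingers":0.6},{"x":0.2,"y":-0.45,"z":2.4,"rx":0,"ry":0,"rz":0,"fingers":0.6},{"x":0.2,"y":-0.45,"z":2.54,"rx":0,"ry":0,"rz":0,"fingers":0.6},{"x":0.2,"y":-0.45,"z":2.54,"rx":0,"ry":0,"rz":0,"fingers":0.6}]'
python3 - <<'E'
from h import *
s=ctrl.state();print(s['position'],s['force'])
p=shot('wrist','w2.png')
print(det(p,'ball_center'))
E
```

```text
t: 4.05
position: [634.1, -173.2, 12.5]
tool_rot: [180.0, -0.1, -7.1]
force: [-0.3, 0.3, -0.2]
opening: 51.1
finger_force: 0.0
[ 634.09762019 -173.22587193   12.54287251] [-0.30171805  0.32774281 -0.22821827]
[(array([210.3,  40.5]), 0.82), (array([575.2, 358.6]), 0.81), (array([574.9, 173.1]), 0.78), (array([332.4, 331.8]), 0.69)]
```

View pics/w2.png

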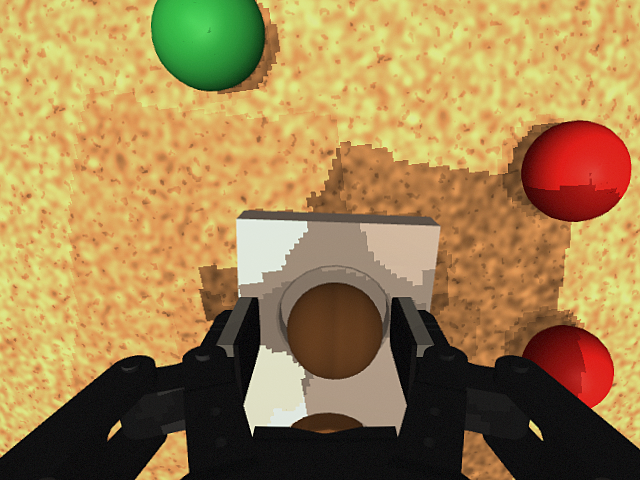

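The ball sits between the fingers, about 10 px right of centre (335 against 325), with pads clear of the tray. I'll shift about 3 mm and close gently.

```bash
python3 -m jog '[{"x":0,"y":0.06,"z":0,"rx":0,"ry":0,"rz":0,"fingers":0.6},{"x":0,"y":0.06,"z":0,"rx":0,"ry":0,"rz":0,"fingers":0.3},{"x":0,"y":0.06,"z":0,"rx":0,"ry":0,"rz":0,"fingers":0.3},{"x":0,"y":0.06,"z":0,"rx":0,"ry":0,"rz":0,"fingers":0.3},{"x":0,"y":0.06,"z":0,"rx":0,"ry":0,"rz":0,"fingers":0.3},{"x":0,"y":0.06,"z":0,"rx":0,"ry":0,"rz":0,"fingers":0.3},{"x":0,"y":0.06,"z":0,"rx":0,"ry":0,"rz":0,"fingers":0.3}]' 25
```

```text
t: 5.03
position: [634.8, -177.2, 14.2]
tool_rot: [179.9, -0.2, -7.2]
force: [-1.4, -0.4, 14.7]
opening: 34.4
finger_force: 28.0
```

Gripped (34.4 mm, 28 N), with tips lightly touching the tray. Lift and check.

```bash
python3 -m jog '[{"x":0,"y":0,"z":-0.1,"rx":0,"ry":0,"rz":0,"fingers":0.3},{"x":0,"y":0,"z":-0.3,"rx":0,"ry":0,"rz":0,"fingers":0.3},{"x":0,"y":0,"z":-1,"rx":0,"ry":0,"rz":0,"fingers":0.3},{"x":0,"y":0,"z":-2,"rx":0,"ry":0,"rz":0,"fingers":0.3},{"x":0,"y":0,"z":-2.4,"rx":0,"ry":0,"rz":0,"fingers":0.3},{"x":0,"y":0,"z":-2.4,"rx":0,"ry":0,"rz":0,"fingers":0.3},{"x":0,"y":0,"z":-2.4,"rx":0,"ry":0,"rz":0,"fingers":0.3}]'
python3 - <<'E'
from h import *
p=shot('wrist','w3.png'); print(det(p,'ball_center'), proj(p,[634,-175,23]))
T=Trob()
b=ctrl.boxes_of('ball_center',p)
o=[o for o in ctrl.outline_of('ball_center',p)]
for q in o:
    ys,xs=np.where(q['region']); print(q['xy'],xs.min(),xs.max(),ys.min(),ys.max())
for h in(0,5,10,15,20): print(h,proj(p,(T@[0,0,-h,1])[:3]))
rows([538,145,140],-7)
E
```

```text
t: 5.9
position: [632.7, -175.6, 131.1]
tool_rot: [-180.0, 0.1, -7.1]
force: [-0.9, -0.2, -0.3]
opening: 34.1
finger_force: 25.0
[(array([465.6, 266.6]), 0.96), (array([324.6, 329.2]), 0.81), (array([462.3, 145.1]), 0.81), (array([260.6,  73.3]), 0.56)] [325.19188042 236.59099023]
[326.5, 330.4] 278 371 282 378
[466.5, 266.0] 441 492 242 292
[258.5, 74.1] 229 288 41 101
[459.7, 147.1] 432 489 119 174
0 [327.43728328 314.69210644]
5 [327.51870812 320.61581695]
10 [327.605088  326.9058623]
15 [327.69687499 333.59631288]
20 [327.79457549 340.72544208]
shift [-2.676 -6.13  -0.18 ] turn [-0.   0.1 -0.1]
```

View pics/w3.png

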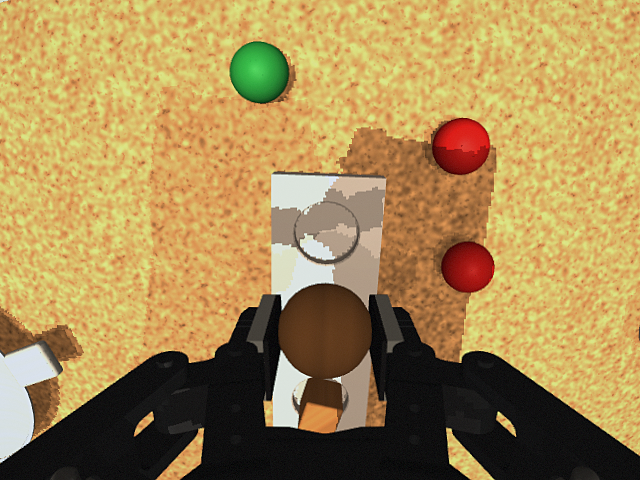

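The ball is held, at (325,330) between the pads, and its pocket is empty. Now I move next to the dish, turning on the way, and look at it.

```bash
python3 -m jog '[{"x":-2,"y":-4.4,"z":-2,"rx":0,"ry":0,"rz":-112,"fingers":0.3},{"x":-2,"y":-4.4,"z":-2,"rx":0,"ry":0,"rz":-112,"fingers":0.3},{"x":-2,"y":-4.4,"z":-2,"rx":0,"ry":0,"rz":-112,"fingers":0.3},{"x":-2,"y":-4.4,"z":-2,"rx":0,"ry":0,"rz":-112,"fingers":0.3},{"x":-2,"y":-4.4,"z":-2,"rx":0,"ry":0,"rz":-112,"fingers":0.3},{"x":-2,"y":-4.4,"z":-2,"rx":0,"ry":0,"rz":-112,"fingers":0.3},{"x":-2,"y":-4.4,"z":-2,"rx":0,"ry":0,"rz":-112,"fingers":0.3},{"x":-2,"y":-4.4,"z":-2,"rx":0,"ry":0,"rz":-112,"fingers":0.3}]'
python3 -m jog '[{"x":0,"y":0,"z":0,"rx":0,"ry":0,"rz":-29,"fingers":0.3},{"x":0,"y":0,"z":0,"rx":0,"ry":0,"rz":-29,"fingers":0.3},{"x":0,"y":0,"z":0,"rx":0,"ry":0,"rz":-29,"fingers":0.3},{"x":0,"y":0,"z":0,"rx":0,"ry":0,"rz":-29,"fingers":0.3},{"x":0,"y":0,"z":0,"rx":0,"ry":0,"rz":-29,"fingers":0.3}]'
python3 - <<'E'
from h import *
p=shot('wrist','w4.png')
for o in ctrl.outline_of('dish',p):
    c,h=cv2.findContours(o['region'].astype(np.uint8),cv2.RETR_EXTERNAL,cv2.CHAIN_APPROX_NONE)
    c=max(c,key=cv2.contourArea)[:,0]; w=np.array([atz(p,q,32)[:2] for q in c])
    print(o['conf'],o['region'].sum(),w.min(0),w.max(0))
    # rim circle r=76 robust fit + ear pca
    from scipy.optimize import least_squares
    f=least_squares(lambda v:np.hypot(*(w-v).T)-76,w.mean(0)+0,loss='cauchy',f_scale=1.5).x
    rr=w-f; e=rr[np.hypot(*rr.T)>95]; a=np.degrees(np.arctan2(e[:,1],e[:,0])); print('c',f,'ears',[ (np.median(a[m]),m.sum(),np.hypot(*e[m].T).max()) for m in(a>0,a<=0) if m.sum()])
print(det(p,'dish_well'),[atz(p,b['xy'],12) for b in ctrl.boxes_of('dish_well',p)[:1]])
rows([538,145,140],105)
E
```

```text
t: 7.1
position: [561.1, 54.8, 231.3]
tool_rot: [-179.9, 0.0, 79.2]
force: [1.0, -1.5, 0.8]
opening: 34.6
finger_force: 25.1
t: 7.72
position: [561.3, 54.7, 231.6]
tool_rot: [-180.0, -0.0, 107.6]
force: [0.3, 0.3, -0.7]
opening: 34.5
finger_force: 25.1
0.95 28526 [465.06879337  40.72050643] [616.49742951 226.28292009]
c [541.16844013 149.27756733] ears [(np.float64(-76.92329443269523), np.int64(58), np.float64(109.90459323972999))]
[(array([334. ,  92.8]), 0.84)] [array([539.93015912, 152.06257791,  12.        ])]
shift [1.858 0.105 1.837] turn [-0.   0.   2.8]
```

View pics/w4.png

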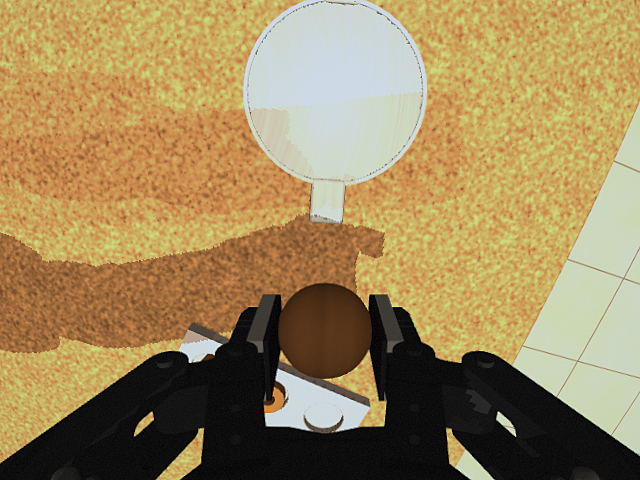

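The dish fills the top of the wrist view, with its rim centred at about (335,90) and the near ear at (327,200). The fit puts its centre at (541,149.5) with the ear axis at about 103°. Now I lower the ball into the middle.

```bash
python3 -m jog '[{"x":1.93,"y":0.19,"z":1,"rx":0,"ry":0,"rz":3,"fingers":0.3},{"x":1.93,"y":0.19,"z":2,"rx":0,"ry":0,"rz":3,"fingers":0.3},{"x":1.93,"y":0.19,"z":3,"rx":0,"ry":0,"rz":3,"fingers":0.3},{"x":1.93,"y":0.19,"z":3.6,"rx":0,"ry":0,"rz":3,"fingers":0.3},{"x":1.93,"y":0.19,"z":3.9,"rx":0,"ry":0,"rz":3,"fingers":0.3},{"x":1.93,"y":0.19,"z":4.05,"rx":0,"ry":0,"rz":3,"fingers":0.3},{"x":1.93,"y":0.19,"z":4.15,"rx":0,"ry":0,"rz":3,"fingers":0.3},{"x":1.93,"y":0.19,"z":4.15,"rx":0,"ry":0,"rz":3,"fingers":0.3}]'
python3 -m jog '[{"x":0,"y":0,"z":0.0,"rx":0,"ry":0,"rz":0,"fingers":0.3},{"x":0,"y":0,"z":0.03,"rx":0,"ry":0,"rz":0,"fingers":0.3}]'
```

```text
t: 8.93
position: [541.4, 149.5, 25.1]
tool_rot: [179.9, 0.0, 104.8]
force: [0.3, 0.1, 0.6]
opening: 34.2
finger_force: 25.1
t: 9.18
position: [541.3, 149.6, 23.4]
tool_rot: [179.9, -0.0, 104.8]
force: [0.1, -0.7, -0.4]
opening: 34.3
finger_force: 25.1
```

Release, then rise to look.

```bash
python3 -m jog '[{"x":0,"y":0,"z":0,"rx":0,"ry":0,"rz":0,"fingers":0.45},{"x":0,"y":0,"z":0,"rx":0,"ry":0,"rz":0,"fingers":0.5},{"x":0,"y":0,"z":0,"rx":0,"ry":0,"rz":0,"fingers":0.6},{"x":0,"y":0,"z":0,"rx":0,"ry":0,"rz":0,"fingers":0.6}]'
python3 -m jog '[{"x":0,"y":0,"z":-0.2,"rx":0,"ry":0,"rz":0,"fingers":0.6},{"x":0,"y":0,"z":-1,"rx":0,"ry":0,"rz":0,"fingers":0.6},{"x":-0.5,"y":0,"z":-2,"rx":0,"ry":0,"rz":0,"fingers":0.6},{"x":-0.5,"y":0,"z":-3,"rx":0,"ry":0,"rz":0,"fingers":0.6},{"x":-0.5,"y":0,"z":-4,"rx":0,"ry":0,"rz":0,"fingers":0.6},{"x":-0.5,"y":0,"z":-4,"rx":0,"ry":0,"rz":0,"fingers":0.6},{"x":-0.5,"y":0,"z":-4,"rx":0,"ry":0,"rz":0,"fingers":0.6},{"x":-0.5,"y":0,"z":-4,"rx":0,"ry":0,"rz":0,"fingers":0.6}]'
python3 - <<'E'
from h import *
from scipy.optimize import least_squares
p=shot('wrist','w5.png')
o=ctrl.outline_of('dish',p)[0]
c,h=cv2.findContours(o['region'].astype(np.uint8),cv2.RETR_EXTERNAL,cv2.CHAIN_APPROX_NONE)
c=max(c,key=cv2.contourArea)[:,0]; w=np.array([atz(p,q,32)[:2] for q in c])
f=least_squares(lambda v:np.hypot(*(w-v).T)-76,[541,149],loss='cauchy',f_scale=1.5).x
rr=w-f; e=rr[np.hypot(*rr.T)>90]; a=np.degrees(np.arctan2(e[:,1],e[:,0])); print('c',f,'ears',[ (np.median(a[m]),m.sum(),np.hypot(*e[m].T).max()) for m in(a>0,a<=0) if m.sum()])
print([(b['xy'],b['conf'],atz(p,b['xy'],30)) for b in ctrl.boxes_of('ball_center',p)[:3]])
E
```

```text
t: 9.68
position: [540.9, 149.7, 22.9]
tool_rot: [180.0, -0.0, 104.8]
force: [-0.7, -0.3, 0.2]
opening: 51.2
finger_force: 0.0
t: 10.68
position: [546.5, 125.1, 221.7]
tool_rot: [-179.9, 0.0, 104.8]
force: [-0.4, 0.4, -0.1]
opening: 50.9
finger_force: 0.0
c [540.8528981  149.82836515] ears [(np.float64(103.53111435497644), np.int64(87), np.float64(110.29885724471427)), (np.float64(-76.80106284101792), np.int64(68), np.float64(109.67994056511891))]
[]
```

View pics/w5.png

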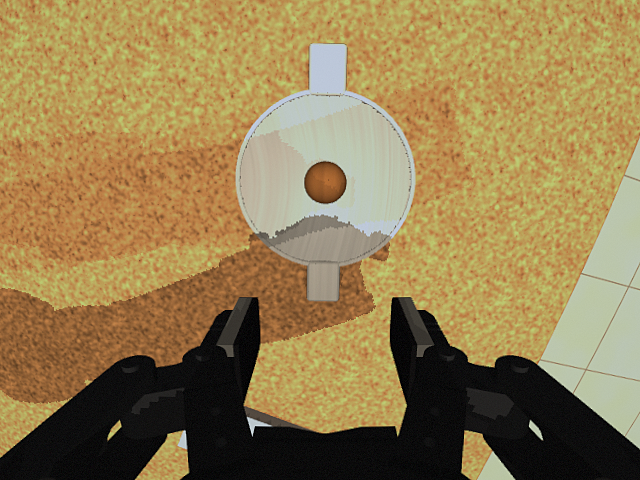

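The ball rests in the dish's middle at (325,182), and the ears show at (328,68) and (323,282). The centre is (540.9,149.8) and the ear1 direction is 103.4°, so ear1 is at (519.4,240.3). I'll go to ear1.

```bash
python3 -m jog '[{"x":1.2,"y":0.06,"z":0.2,"rx":0,"ry":0,"rz":1.4,"fingers":0.6},{"x":2.37,"y":0.06,"z":1.0,"rx":0,"ry":0,"rz":1.4,"fingers":0.6},{"x":2.37,"y":0.06,"z":2,"rx":0,"ry":0,"rz":1.4,"fingers":0.6},{"x":2.37,"y":0.06,"z":2.7,"rx":0,"ry":0,"rz":1.4,"fingers":0.6},{"x":2.37,"y":0.06,"z":3.1,"rx":0,"ry":0,"rz":1.4,"fingers":0.6},{"x":2.37,"y":0.06,"z":3.1,"rx":0,"ry":0,"rz":1.4,"fingers":0.6},{"x":2.37,"y":0.06,"z":3.1,"rx":0,"ry":0,"rz":1.4,"fingers":0.6}]'
python3 - <<'E'
from h import *
print(ctrl.state()['position'],ctrl.state()['tool_rot'])
rows([519.4,240.3,8],103.4)
E
```

```text
t: 11.7
position: [520.2, 241.1, 68.4]
tool_rot: [180.0, -0.0, 103.4]
force: [-0.5, 0.6, -0.5]
opening: 51.2
finger_force: 0.0
[520.16381272 241.06243561  68.44491125] [ 1.79968865e+02 -1.70868345e-02  1.03417857e+02]
shift [-0.012 -0.019  1.209] turn [ 0. -0.  0.]
```

```bash
python3 -m jog '[{"x":-0.01,"y":-0.02,"z":0.5,"rx":0,"ry":0,"rz":0,"fingers":0.6},{"x":-0.01,"y":-0.02,"z":0.9,"rx":0,"ry":0,"rz":0,"fingers":0.6},{"x":-0.01,"y":-0.02,"z":1.1,"rx":0,"ry":0,"rz":0,"fingers":0.6},{"x":-0.01,"y":-0.02,"z":1.2,"rx":0,"ry":0,"rz":0,"fingers":0.6},{"x":-0.01,"y":-0.02,"z":1.2,"rx":0,"ry":0,"rz":0,"fingers":0.6},{"x":-0.01,"y":-0.02,"z":1.2,"rx":0,"ry":0,"rz":0,"fingers":0.6}]'
python3 - <<'E'
from h import *
p=shot('wrist','w6.png')
E
```

```text
t: 12.45
position: [519.4, 240.3, 8.5]
tool_rot: [179.9, -0.0, 103.4]
force: [0.2, 0.4, -0.6]
opening: 51.4
finger_force: 0.0
```

View pics/w6.png

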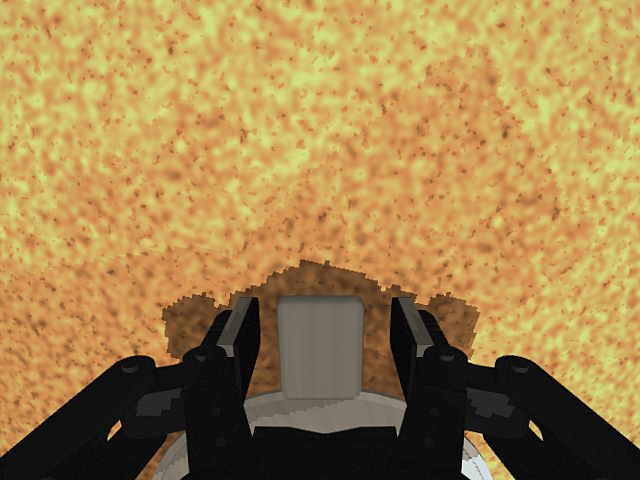

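The ear (columns 278–364) sits between the pads, about 1.5 mm left of centre. I shift slightly, close in small steps, then firm up.

```bash
python3 -m jog '[{"x":0,"y":-0.03,"z":0,"rx":0,"ry":0,"rz":0,"fingers":0.5},{"x":0,"y":-0.03,"z":0,"rx":0,"ry":0,"rz":0,"fingers":0.45},{"x":0,"y":-0.03,"z":0,"rx":0,"ry":0,"rz":0,"fingers":0.41},{"x":0,"y":-0.03,"z":0,"rx":0,"ry":0,"rz":0,"fingers":0.38},{"x":0,"y":-0.03,"z":0,"rx":0,"ry":0,"rz":0,"fingers":0.35},{"x":0,"y":-0.03,"z":0,"rx":0,"ry":0,"rz":0,"fingers":0.32},{"x":0,"y":-0.03,"z":0,"rx":0,"ry":0,"rz":0,"fingers":0.3},{"x":0,"y":-0.03,"z":0,"rx":0,"ry":0,"rz":0,"fingers":0.25}]' 30
python3 -m jog '[{"x":0,"y":0,"z":0,"rx":0,"ry":0,"rz":0,"fingers":0.2},{"x":0,"y":0,"z":0,"rx":0,"ry":0,"rz":0,"fingers":0.15},{"x":0,"y":0,"z":0,"rx":0,"ry":0,"rz":0,"fingers":0.15},{"x":0,"y":0,"z":0,"rx":0,"ry":0,"rz":0,"fingers":0.1}]' 95
```

```text
t: 13.5
position: [517.7, 239.8, 7.9]
tool_rot: [180.0, -0.0, 103.4]
force: [0.9, -0.2, 1.9]
opening: 29.1
finger_force: 30.9
t: 14.0
position: [517.7, 239.9, 7.9]
tool_rot: [180.0, -0.0, 103.4]
force: [0.6, -0.1, 2.4]
opening: 28.1
finger_force: 93.3
```

Firm grip. Lift smoothly.

```bash
python3 -m jog '[{"x":0,"y":0,"z":-0.02,"rx":0,"ry":0,"rz":0,"fingers":0.1},{"x":0,"y":0,"z":-0.06,"rx":0,"ry":0,"rz":0,"fingers":0.1},{"x":0,"y":0,"z":-0.12,"rx":0,"ry":0,"rz":0,"fingers":0.1},{"x":0,"y":0,"z":-0.2,"rx":0,"ry":0,"rz":0,"fingers":0.1},{"x":0,"y":0,"z":-0.3,"rx":0,"ry":0,"rz":0,"fingers":0.1},{"x":0,"y":0,"z":-0.4,"rx":0,"ry":0,"rz":0,"fingers":0.1},{"x":0,"y":0,"z":-0.47,"rx":0,"ry":0,"rz":0,"fingers":0.1},{"x":0,"y":0,"z":-0.5,"rx":0,"ry":0,"rz":0,"fingers":0.1}]'
python3 -m jog '[{"x":0,"y":0,"z":-0.05,"rx":0,"ry":0,"rz":0,"fingers":0.1},{"x":0,"y":0,"z":-0.15,"rx":0,"ry":0,"rz":0,"fingers":0.1},{"x":0,"y":0,"z":-0.35,"rx":0,"ry":0,"rz":0,"fingers":0.1},{"x":0,"y":0,"z":-0.6,"rx":0,"ry":0,"rz":0,"fingers":0.1},{"x":0,"y":0,"z":-0.9,"rx":0,"ry":0,"rz":0,"fingers":0.1},{"x":0,"y":0,"z":-1.2,"rx":0,"ry":0,"rz":0,"fingers":0.1},{"x":0,"y":0,"z":-1.4,"rx":0,"ry":0,"rz":0,"fingers":0.1},{"x":0,"y":0,"z":-1.5,"rx":0,"ry":0,"rz":0,"fingers":0.1}]'
python3 -m jog '[{"x":0,"y":0,"z":0,"rx":0,"ry":0,"rz":0,"fingers":0.1},{"x":0,"y":0,"z":0,"rx":0,"ry":0,"rz":0,"fingers":0.1}]'
python3 - <<'E'
from h import *
p=shot('scene'); T=Trob(); g=(T@[0,0,-18.7,1])[:3]; cx=T[:3,:3]@[-93,0,0]
im=p['pixels']; u=proj(p,g+cx).astype(int); x0,y0=max(u[0]-130,0),max(u[1]-100,0)
c=cv2.resize(im[y0:y0+200,x0:x0+260],None,fx=3,fy=3); cv2.imwrite('pics/s2.png',c)
print(u,x0,y0)
# expected points level: free ear tip top, rim
for nm,r in dict(tip=203,c=93).items(): print(nm,proj(p,g+T[:3,:3]@[-r,0,0]))
E
```

```text
t: 15.0
position: [517.6, 239.7, 33.2]
tool_rot: [180.0, -0.0, 103.4]
force: [0.4, -0.4, -2.2]
opening: 28.3
finger_force: 93.7
t: 16.0
position: [517.8, 239.7, 108.7]
tool_rot: [180.0, -0.0, 103.4]
force: [-0.4, -0.9, -3.1]
opening: 28.2
finger_force: 93.7
t: 16.25
position: [517.3, 239.5, 107.4]
tool_rot: [-180.0, 0.0, 103.4]
force: [-0.2, -0.8, -2.1]
opening: 28.3
finger_force: 93.7
[371 231] 241 131
tip [319.17632911 233.04098008]
c [371.7213709  231.47286273]
```

View pics/s2.png

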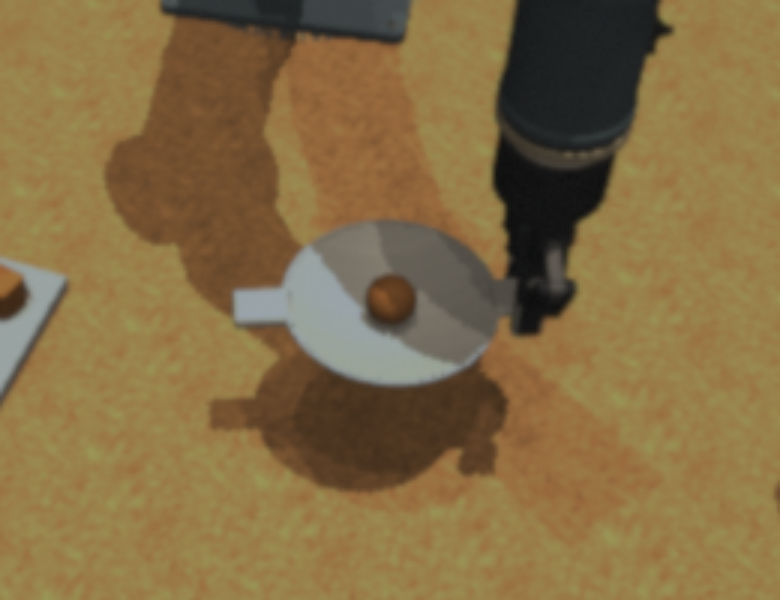

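Dish lifted level: the free ear's tip at image (319,233) matches the level prediction, and the ball is central. Now the slow turn of 76.6° about the grip.

```bash
python3 -m jog '[{"x":0,"y":0,"z":0,"rx":0,"ry":0,"rz":-0.3,"fingers":0.1},{"x":0,"y":0,"z":0,"rx":0,"ry":0,"rz":-1,"fingers":0.1},{"x":0,"y":0,"z":0,"rx":0,"ry":0,"rz":-2.2,"fingers":0.1},{"x":0,"y":0,"z":0,"rx":0,"ry":0,"rz":-4,"fingers":0.1},{"x":0,"y":0,"z":0,"rx":0,"ry":0,"rz":-6.2,"fingers":0.1},{"x":0,"y":0,"z":0,"rx":0,"ry":0,"rz":-8.6,"fingers":0.1},{"x":0,"y":0,"z":0,"rx":0,"ry":0,"rz":-11,"fingers":0.1},{"x":0,"y":0,"z":0,"rx":0,"ry":0,"rz":-13.5,"fingers":0.1}]'
python3 -m jog '[{"x":0,"y":0,"z":0,"rx":0,"ry":0,"rz":-2.5,"fingers":0.1},{"x":0,"y":0,"z":0,"rx":0,"ry":0,"rz":-5,"fingers":0.1},{"x":0,"y":0,"z":0,"rx":0,"ry":0,"rz":-7.5,"fingers":0.1},{"x":0,"y":0,"z":0,"rx":0,"ry":0,"rz":-10,"fingers":0.1},{"x":0,"y":0,"z":0,"rx":0,"ry":0,"rz":-12.5,"fingers":0.1},{"x":0,"y":0,"z":0,"rx":0,"ry":0,"rz":-15,"fingers":0.1},{"x":0,"y":0,"z":0,"rx":0,"ry":0,"rz":-17.5,"fingers":0.1},{"x":0,"y":0,"z":0,"rx":0,"ry":0,"rz":-20,"fingers":0.1}]'
python3 -m jog '[{"x":0,"y":0,"z":0,"rx":0,"ry":0,"rz":-2.5,"fingers":0.1},{"x":0,"y":0,"z":0,"rx":0,"ry":0,"rz":-5,"fingers":0.1},{"x":0,"y":0,"z":0,"rx":0,"ry":0,"rz":-7.5,"fingers":0.1},{"x":0,"y":0,"z":0,"rx":0,"ry":0,"rz":-10,"fingers":0.1},{"x":0,"y":0,"z":0,"rx":0,"ry":0,"rz":-12.5,"fingers":0.1},{"x":0,"y":0,"z":0,"rx":0,"ry":0,"rz":-15,"fingers":0.1},{"x":0,"y":0,"z":0,"rx":0,"ry":0,"rz":-17.5,"fingers":0.1},{"x":0,"y":0,"z":0,"rx":0,"ry":0,"rz":-20,"fingers":0.1}]'
python3 -m jog '[{"x":0,"y":0,"z":0,"rx":0,"ry":0,"rz":-2.4,"fingers":0.1},{"x":0,"y":0,"z":0,"rx":0,"ry":0,"rz":-4.6,"fingers":0.1},{"x":0,"y":0,"z":0,"rx":0,"ry":0,"rz":-6.6,"fingers":0.1},{"x":0,"y":0,"z":0,"rx":0,"ry":0,"rz":-8.5,"fingers":0.1},{"x":0,"y":0,"z":0,"rx":0,"ry":0,"rz":-10.2,"fingers":0.1},{"x":0,"y":0,"z":0,"rx":0,"ry":0,"rz":-11.7,"fingers":0.1},{"x":0,"y":0,"z":0,"rx":0,"ry":0,"rz":-13,"fingers":0.1},{"x":0,"y":0,"z":0,"rx":0,"ry":0,"rz":-14.2,"fingers":0.1}]'
```

```text
t: 17.3
position: [517.5, 239.7, 107.9]
tool_rot: [180.0, -0.0, 117.1]
force: [-0.1, 0.6, -3.0]
opening: 28.3
finger_force: 93.7
t: 18.3
position: [517.5, 239.7, 107.9]
tool_rot: [180.0, 0.0, 137.1]
force: [-0.3, -0.1, -1.9]
opening: 28.5
finger_force: 93.7
t: 19.3
position: [517.5, 239.7, 107.9]
tool_rot: [180.0, -0.0, 157.1]
force: [0.2, -0.5, -2.2]
opening: 28.0
finger_force: 93.7
t: 20.3
position: [517.6, 239.7, 107.9]
tool_rot: [180.0, 0.0, 171.2]
force: [0.2, 0.5, -2.1]
opening: 28.0
finger_force: 93.7
```

```bash
python3 -m jog '[{"x":0,"y":0,"z":0,"rx":0,"ry":0,"rz":-1.2,"fingers":0.1},{"x":0,"y":0,"z":0,"rx":0,"ry":0,"rz":-2.5,"fingers":0.1},{"x":0,"y":0,"z":0,"rx":0,"ry":0,"rz":-4,"fingers":0.1},{"x":0,"y":0,"z":0,"rx":0,"ry":0,"rz":-5.5,"fingers":0.1},{"x":0,"y":0,"z":0,"rx":0,"ry":0,"rz":-6.8,"fingers":0.1},{"x":0,"y":0,"z":0,"rx":0,"ry":0,"rz":-7.8,"fingers":0.1},{"x":0,"y":0,"z":0,"rx":0,"ry":0,"rz":-8.4,"fingers":0.1},{"x":0,"y":0,"z":0,"rx":0,"ry":0,"rz":-8.7,"fingers":0.1}]'
python3 -m jog '[{"x":0,"y":0,"z":0,"rx":0,"ry":0,"rz":0,"fingers":0.1},{"x":0,"y":0,"z":0,"rx":0,"ry":0,"rz":0,"fingers":0.1},{"x":0,"y":0,"z":0,"rx":0,"ry":0,"rz":0,"fingers":0.1},{"x":0,"y":0,"z":0,"rx":0,"ry":0,"rz":0,"fingers":0.1},{"x":0,"y":0,"z":0,"rx":0,"ry":0,"rz":0,"fingers":0.1},{"x":0,"y":0,"z":0,"rx":0,"ry":0,"rz":0,"fingers":0.1},{"x":0,"y":0,"z":0,"rx":0,"ry":0,"rz":0,"fingers":0.1},{"x":0,"y":0,"z":0,"rx":0,"ry":0,"rz":0,"fingers":0.1}]'
python3 - <<'E'
from h import *
s=ctrl.state(); print(s['position'],s['tool_rot'],s['finger_force'])
p=shot('scene'); t=shot('top'); T=Trob(s); g=(T@[0,0,-18.7,1])[:3]
out=[]
for q in(p,t):
    im=q['pixels'].copy(); u=proj(q,g+T[:3,:3]@[-93,0,0]).astype(int); w=65 if q is p else 40
    x0,y0=max(u[0]-w,0),max(u[1]-w,0); k=(390//w); c=cv2.resize(im[y0:y0+2*w,x0:x0+2*w],(390,390),interpolation=cv2.INTER_CUBIC)
    f=390/(2*w)
    for r in(93,203):
        for sy in(-15,15) if r==203 else (0,):
            v=(proj(q,g+T[:3,:3]@[-r,sy,-5])-[x0,y0]+.5)*f; cv2.circle(c,tuple(v.astype(int)),2,(255,0,255),-1)
    out.append(c)
cv2.imwrite('pics/s3.png',np.hstack(out))
o=ctrl.outline_of('dish',t)[:1]
for a in o:
    ys,xs=np.where(a['region']); z=g[2]+5
    w=np.array([atz(t,(x,y),z)[:2] for x,y in zip(xs,ys)]); far=w[w[:,0]>g[0]+93+85]; print('free ear',far.mean(0),len(far),'expect y',g[1],w[:,0].max()-g[0])
    m=w[(w[:,0]>g[0]+40)&(w[:,0]<g[0]+150)]; print('bowl y',(m[:,1].min()+m[:,1].max())/2)
print(det(t,'ball_center'),det(p,'ball_center'))
E
```

```text
t: 21.3
position: [517.5, 239.7, 107.9]
tool_rot: [180.0, -0.0, 179.8]
force: [-0.2, 0.2, -2.5]
opening: 28.1
finger_force: 93.8
t: 22.3
position: [517.5, 239.7, 107.9]
tool_rot: [180.0, 0.0, 179.8]
force: [0.2, 0.3, -3.1]
opening: 28.1
finger_force: 93.7
[517.53219572 239.73161904 107.86609195] [1.79997844e+02 6.69416776e-04 1.79822228e+02] 93.74541163444519
free ear [707.84547108 238.02175172] 107 expect y 239.7309159405795 201.75211302147954
bowl y 239.29773125397486
[(array([414. , 224.6]), 0.7)] [(array([179.4, 254.7]), 0.77), (array([165.1, 284.4]), 0.76), (array([412.4, 266.4]), 0.64)]
```

View pics/s3.png

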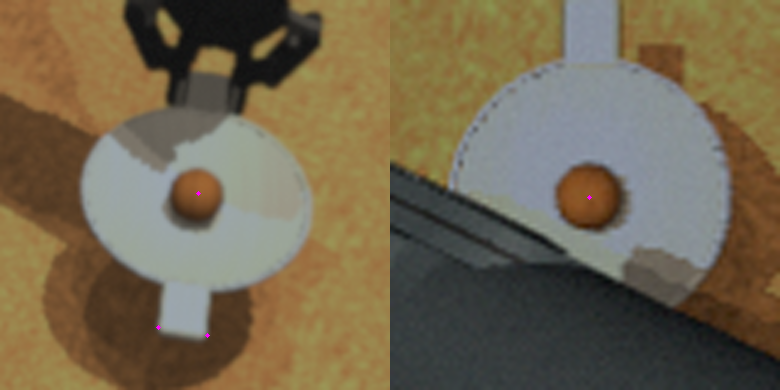

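Both views show the ball centred. The free ear's end is on the predicted level points, and the ear lies along world x to within about 0.5°. The arm is still at about 10 cm, so I hand in.

```bash
python3 -c "
from cell import ctrl
print(ctrl.job_done())"
```

```text
the job is handed in; nothing more can be done
None
```

The cedar ball is in the middle of the dish. The arm is holding the dish by one ear, level and still, about 10 cm above the ledge, with the free ear pointing straight out of the doorway to within about 0.5°; the job is handed in and no verdict came back.

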